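# Screw a hose connector home in a tilted vise: hand-tight plus a quarter turn

## Task

The light-grey hose connector has only been started in the black threaded port that is clamped, tilted, in the bench vise. Screw it in clockwise by its hexagon until it just starts to bind on the red rubber washer, then give it a quarter turn more, stop there and let go; leaving it slack makes it leak and overtightening splits the port. Do not disturb the paper cup, the pliers or the soldering-iron stand.

Things in the scene. Friction and masses are not known exactly. Their poses are not given: they have to be found in the camera images.
- fitting: Light-grey hose connector. Origin on the thread axis at the collar's underside; z = thread axis, outwards, leaning 35 degrees from vertical towards the vise's -x. Along z: round collar 0-5 mm (49 mm across), hexagon 5-37 mm (42 mm across flats), barbed tail 37-64 mm (32 mm across). x points through the flat with an orange stripe; more flats every 60 degrees. It only turns and advances in its thread.
- hexagon (a point): Centre of the connector's hexagon, 21 mm up its z axis. Right-hand thread: clockwise, looking at the tail end, screws it in, 3 mm per turn. From the start it has 80 to 230 degrees to go, unknown, until the collar meets the washer. Grip it firmly: turning it takes a steady drag of about 0.5 N m, which dies away when it is held still. It stays where it is left.
- port: Black threaded port, 58 mm across at its mouth, 70 mm long, gripped by the jaws, which end 29 mm short of the mouth. Origin: centre of its lower end, z = thread axis, outwards; on the mouth (z 70-74 mm) lies a red rubber washer, 1-2 mm under the collar. From the first touch the washer pushes back, also on a still hand: 0.17 N m at once, then 0.14 N m per radian more.
- vise: Blue bench vise, fixed. Origin: centre of the underside of its round base (120 mm across), z up. Its head is tilted 35 degrees, so that the port's mouth (64 mm towards -x and 154 mm above the origin) faces up and to the vise's -x side, the robot's side. The jaws span 118 mm along y; the screw with its T-bar stands out to 110 mm on the +y side.
- cup: White paper cup, 74 mm across at the rim, 85 mm high, light, on the bench about 200 mm from the vise on its -y side. Origin: centre of its base. Leave alone.
- pliers: Small blue pliers, about 150 mm long, lying on the bench about 220 mm from the vise on its +y side. Origin near the rivet, at the underside; x along the jaws. Leave alone.
- stand: Soldering-iron stand: black plate 85 x 160 mm with yellow sponge and leaning wire coil, 125 mm high, about 160 mm behind the vise (+x side). Origin: centre of its underside. Leave alone.
There are look-alikes about, which are no part of the job. Of the things like the vise, leave any that is yellow; of the rest the larger one is meant.

How it is judged:
By the outcome, as a careful person would: the job done as asked, in the order asked, and still so for the second after the job is handed in, with the robot touching nothing.
It also fails if it takes over 67 s, if anything falls off the work surface, if the arm or the gripper's body presses on something with over 40 N, if the wrist force passes 120 N, or if a joint passes its speed limit or range.

## Robot

A 7-joint arm with a two-finger parallel gripper is mounted at the origin on the work surface. World frame = base frame: x ahead of the robot, y to its left, z up, the work surface at z = 0. Lengths are in m, angles in degrees, forces in N, time in s.
With the tool pointing down it reaches from about 0.35 to 0.775 m from the base axis. Payload 3.1 kg.
Tool frame: the origin (TCP) lies on the mounting face of the last link; the fingertips stand 173 mm ahead of it and the grasp point (between the pads) lies 155 mm ahead of it; z points along the fingers, y is the direction in which the jaws open and shut (so a half turn about z gives the same grasp; the last joint's range is limited). The gripper opens to 85 mm and grips with 20 to 120 N. Pads are 22 mm wide; open, the fingers measure 114 mm over their backs; the gripper's body (76 mm by 85 mm) begins 54 mm behind the grasp point. The pads swing forward as they close: fully open they stand 13 mm farther back than shut.
Start: joints at [-74.181, 17.813, 0.802, 86.603, -0.252, 75.585, -1.558], TCP at [0.172, 0.522, 0.405] pointing down, gripper open.
Joint ranges: [-154.91, 154.91], [-16.99, 109.72], [-72.82, 74.43], [7.12, 147.25], [-82.49, 262.49], [11.32, 116.49], [-174.64, 174.64]. Speed limits (degrees/s): [159.86, 159.86, 180, 180, 180, 180, 180].

## Interface

Orientations are given as [roll, pitch, yaw] about the fixed x, y, z axes, in that order (R = Rz(yaw) Ry(pitch) Rx(roll)).
In Python, from rig import r, vision gives the robot as it stands. The module is installed in compiled form; this text tells all that it offers.
- The arm moves only by the tool play_rows, never from a script. Its argument "deltas" is a list of rows, each a list of 7 numbers: the shift along the tool's x, y, z in mm, then the turn, a rotation vector about the tool's x, y, z in degrees, then the gripper command: -1 is fully open, 1 is shut, values between are in proportion. A call has exactly 5 rows; each row shifts and turns the commanded pose from where the row before left it, along the tool's axes as they then stand; what a row does not reach is not made up. A row lasts 1/8 s, in which the tool goes at most 62.5 mm and 10.7 degrees, less where a joint would pass 70% of its speed; a pose out of reach is approached as far as the arm can. A call with a gripper value outside its range is refused whole. The fingers move at their own pace and stop on an object; the grip force is fixed at half the most. Time passes only in rows, so rows that do not move let the fingers close, or fill a call up. It gives the time, the measured TCP pose, the force and the opening at its end, in the units of the state.
- r.observe(): the state, without advancing time (a new reading comes with each control period).
- vision.capture(name): name is "scene" or "top" or "wrist"; returns (picture, depth): 400x640x3 uint8, blue, green, red; 400x640 float32, m along the optical axis (not along the pixel's ray), 0 where there is no reading.
- vision.get_calibration(name): a dict with "camera_matrix" (3x3 intrinsics, pixels), "k1" (the pictures are not rectified: a ray, as slopes to the right and down, at radius r is drawn at 1 + k1 r^2 times it, then the intrinsics apply), "R" (3x3) and "t" (3): a world point X has camera coordinates R X + t; the wrist camera has in their place "hand_eye" (4x4, takes a point from camera to tool coordinates, whose origin is the TCP and whose axes are the flange's). Camera axes: x right, y down, z forward; pixel columns grow to the right and rows downward; lengths in m; the calibration is good to about 2 mm. A picture is of the moment at which its call begins: read the wrist's pose just before it. get_calibration takes no time and is no camera call.
- r.finish_job(): hands the job in, once; it reports no verdict.
The state is a dict: "time_s": time; "joint_pos": joint angles; "qd": joint speeds; "effort": joint torques, N m; "tool_pos": TCP position; "tcp_rot": TCP orientation; "ft_force": force on the tool from outside, world axes, zero at the start; "wrist_torque": the same for the moment, N m; "width": finger opening in m.
Only numpy, scipy, OpenCV 4.12 (cv2) and the standard library are available. Lean on these libraries where they do the work, as an engineer would, in place of code of your own. Each camera call takes 0.05 s, during which the arm holds its last target.

## Working session

There is one attempt and no reset: what is moved stays moved. The work goes in short steps, Python scripts to look and compute and a tool call to move; the robot and the scene stay as the last step left them, time stands still between calls to the robot, and variables do not carry over. Pictures are saved under pics/ and viewed, and the job is handed in when it is done.

Besides the shell and the picture viewer there is one more tool, called after "Emit:" in YAML: its name, and indented under it one key for each argument. play_rows: Moves the arm, as the interface text tells. Its arguments: {"type":"object","properties":{"deltas":{"type":"array","items":{"type":"array","items":{"type":"number"}}}},"required":["deltas"]}

```bash
mkdir -p pics; ls
python3 - <<'E'
from rig import r, vision
import cv2, numpy as np
print(r.observe())
for n in ["scene","top","wrist"]:
    p,d=vision.capture(n); cv2.imwrite(f"pics/{n}0.png",p); np.save(f"pics/{n}0.npy",d)
    print(n,vision.get_calibration(n))
E
```

```text
pics
{'time_s': 0.0, 'joint_pos': array([-74.18057336,  17.86208516,   0.80148357,  86.69371524,
        -0.25355109,  75.5837668 ,  -1.55890524]), 'qd': array([ 0.07109371,  0.04506626,  0.11455441,  0.00495454, -0.04477324,
        0.07469852, -0.04949778]), 'effort': array([-1.78716282e-04, -3.79901075e+01,  1.46031249e-01, -2.30597824e+01,
        1.23145498e-02,  1.35408930e-02,  3.42186866e-06]), 'tool_pos': array([0.17172871, 0.52216111, 0.40359238]), 'tcp_rot': array([-1.79862269e+02,  4.16287416e-03,  1.61795102e+02]), 'ft_force': array([-0.15943416,  0.13868094, -0.25952687]), 'wrist_torque': array([ 0.00603959,  0.00880829, -0.04853244]), 'width': 0.08538585913937462}
scene {'camera_matrix': array([[445.14428436,   0.        , 321.46416995],
       [  0.        , 445.14428436, 201.43371496],
       [  0.        ,   0.        ,   1.        ]]), 'k1': -0.11437748945909332, 'R': array([[ 0.51161422,  0.85911343, -0.01322856],
       [ 0.67370255, -0.41065985, -0.61439674],
       [-0.53326893,  0.305422  , -0.78888633]]), 't': array([-0.27122334, -0.23594702,  1.51507697])}
t
[... 265 characters left out ...]
0.99695034,  0.02377231, -0.07432965],
       [ 0.07491058,  0.02455813, -0.99688781]]), 't': array([0.06456874, 0.48073839, 1.37388685])}
wrist {'camera_matrix': array([[331.09942457,   0.        , 315.82545804],
       [  0.        , 331.09942457, 197.98857804],
       [  0.        ,   0.        ,   1.        ]]), 'k1': -0.022555694810862146, 'hand_eye': array([[-8.91827013e-05, -9.58069974e-01, -2.86534321e-01,
         7.36718921e-02],
       [ 9.99999964e-01, -1.32770016e-05, -2.66852506e-04,
        -3.73270407e-04],
       [ 2.51859057e-04, -2.86534334e-01,  9.58069941e-01,
         3.10761152e-02],
       [ 0.00000000e+00,  0.00000000e+00,  0.00000000e+00,
         1.00000000e+00]])}
```

View pics/scene0.png

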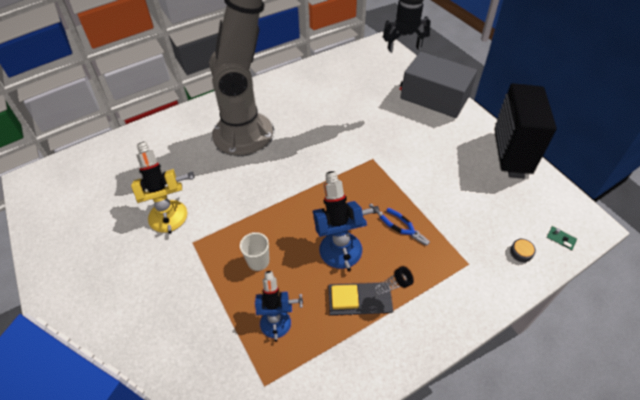

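View pics/top0.png

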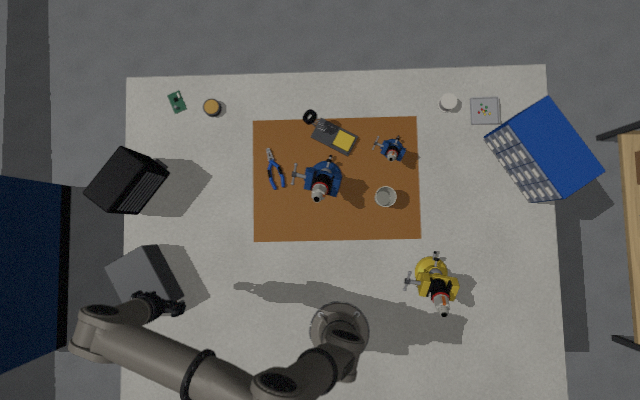

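View pics/wrist0.png

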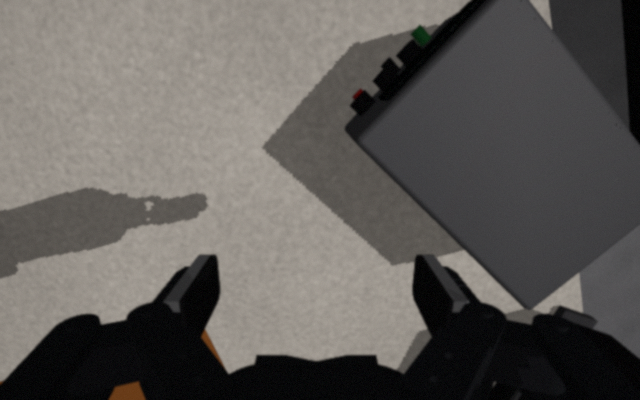

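Run:
```python
import cv2
a=cv2.imread("pics/scene0.png")[150:290,260:420]; b=cv2.imread("pics/top0.png")[140:220,270:370]
a=cv2.resize(a,None,fx=4,fy=4,interpolation=cv2.INTER_CUBIC); b=cv2.resize(b,None,fx=7,fy=7,interpolation=cv2.INTER_CUBIC)
cv2.imwrite("pics/scz.png",a); cv2.imwrite("pics/tpz.png",b)
```

```text
(no output)
```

View pics/scz.png

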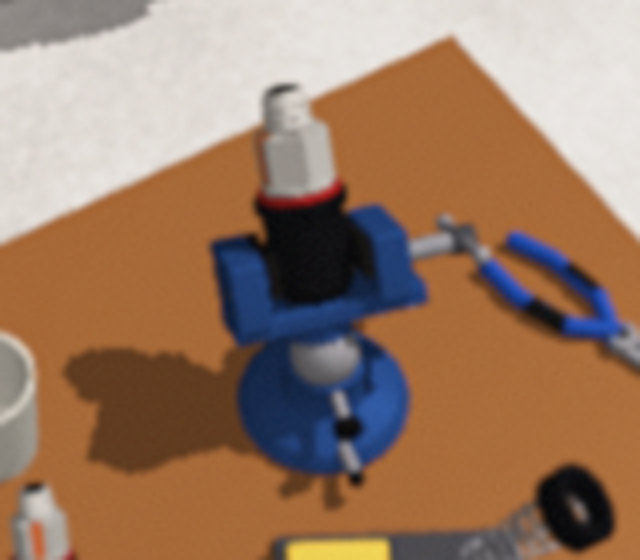

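View pics/tpz.png

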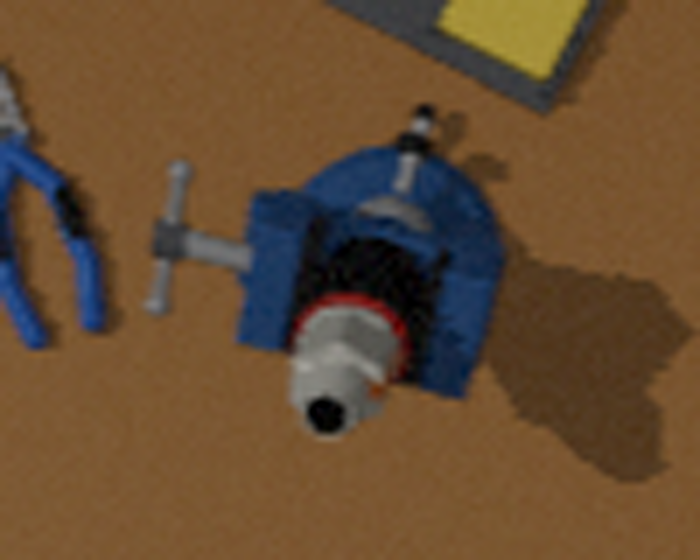

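```bash
cat > h.py <<'E'
import numpy as np, cv2
from scipy.spatial.transform import Rotation as Rot
from rig import r, vision
def slopes(cal,u,v):
    K=cal["camera_matrix"]; d=np.array([(u-K[0,2])/K[0,0],(v-K[1,2])/K[1,1]]); s=d.copy()
    for _ in range(20): s=d/(1+cal["k1"]*(s@s))
    return np.array([s[0],s[1],1.])
def ray(name,u,v,st=None):
    c=vision.get_calibration(name); s=slopes(c,u,v)
    if name=="wrist":
        H=c["hand_eye"]; Rt=Rot.from_euler("xyz",st["tcp_rot"],degrees=True).as_matrix()
        o=st["tool_pos"]+Rt@H[:3,3]; d=Rt@H[:3,:3]@s
    else:
        o=-c["R"].T@c["t"]; d=c["R"].T@s
    return o,d/np.linalg.norm(d)
def onz(od,z): o,d=od; return o+d*(z-o[2])/d[2]
def tri(rays):
    A=np.zeros((3,3));b=np.zeros(3)
    for o,d in rays:
        P=np.eye(3)-np.outer(d,d);A+=P;b+=P@o
    x=np.linalg.solve(A,b); return x,[np.linalg.norm((np.eye(3)-np.outer(d,d))@(x-o)) for o,d in rays]
def project(name,X,st=None):
    c=vision.get_calibration(name)
    if name=="wrist":
        H=c["hand_eye"]; Rt=Rot.from_euler("xyz",st["tcp_rot"],degrees=True).as_matrix()
        p=H[:3,:3].T@(Rt.T@(X-st["tool_pos"])-H[:3,3])
    else: p=c["R"]@X+c["t"]
    s=p[:2]/p[2]; s=s*(1+c["k1"]*(s@s)); K=c["camera_matrix"]
    return np.array([K[0,0]*s[0]+K[0,2],K[1,1]*s[1]+K[1,2]])
E
python3 - <<'E'
from h import *
print("tail",tri([ray("top",270+325/7,140+412/7),ray("scene",260+284/4,150+90/4)]))
# base
for n,off,f in(("top",(270,140),7),):
    print(onz(ray("top",270+420/7,140+150/7),0))
# blue mask depth
for n in("top","scene"):
    im=cv2.imread(f"pics/{n}0.png");d=np.load(f"pics/{n}0.npy");hsv=cv2.cvtColor(im,cv2.COLOR_BGR2HSV)
    m=((hsv[...,0]>98)&(hsv[...,0]<122)&(hsv[...,1]>120)&(hsv[...,2]>40)).astype(np.uint8)
    red=(((hsv[...,0]<6)|(hsv[...,0]>174))&(hsv[...,1]>170)&(hsv[...,2]>70)).astype(np.uint8)
    c=vision.get_calibration(n)
    box=(slice(140,215),slice(270,370)) if n=="top" else (slice(150,290),slice(300,375))
    for nm,mm in(("blue",m),("red",red)):
        ys,xs=np.nonzero(mm[box]);ys=ys+box[0].start;xs=xs+box[1].start
        P=[]
        for u,v in zip(xs,ys):
            if d[v,u]>0: P.append(c["R"].T@(slopes(c,u,v)*d[v,u]-c["t"]))
        P=np.array(P); print(n,nm,len(P),P.mean(0),P.min(0),P.max(0), "px",xs.mean(),ys.mean())
        if nm=="blue":
            Q=P[(P[:,2]<0.04)]; print(" low",len(Q),Q.min(0),Q.max(0),Q.mean(0))
E
```

```text
tail (array([0.47083771, 0.06491944, 0.20723812]), [np.float64(0.0013228555353781966), np.float64(0.0013228555353782593)])
[0.62587139 0.01748261 0.        ]
top blue 673 [0.56400883 0.07367795 0.07852789] [ 0.48588422 -0.01850083  0.00393553] [0.63864372 0.2432533  0.15644362] px 314.88757396449705 175.48224852071007
 low 277 [ 0.5253778  -0.01850083  0.00393553] [0.63864372 0.2432533  0.02971991] [0.59285438 0.11502409 0.01508736]
top red 24 [0.52139991 0.04710968 0.16626051] [0.50239657 0.02955671 0.14959802] [0.52900755 0.07978431 0.17441762] px 321.625 184.20833333333334
scene blue 1607 [0.57223902 0.02966296 0.0690926 ] [ 0.49606209 -0.02141334  0.0038185 ] [0.62954656 0.10469972 0.15119015] px 339.0458488228005 237.32465923172242
 low 741 [ 0.51513337 -0.02141334  0.0038185 ] [0.62954656 0.08773742 0.03974178] [0.58468325 0.02375888 0.01909202]
scene red 43 [0.5239049  0.04774795 0.16699137] [0.50570511 0.02724602 0.1580879 ] [0.53247919 0.07771562 0.17477086] px 335.65909090909093 199.4090909090909
```

```bash
cat >> h.py <<'E'
def pose(st): return np.array(st["tool_pos"]),Rot.from_euler("xyz",st["tcp_rot"],degrees=True)
def plan(p0,R0,p1,R1,n,g=-1):
    rv=(R0.inv()*R1).as_rotvec()/n; rows=[];p=p0.copy();R=R0
    for i in range(n):
        d=(p1-p0)/n
        row=np.r_[R.inv().apply(d)*1000,np.degrees(rv),g]; rows.append(row); R=R*Rot.from_rotvec(rv)
    for q in rows: print([round(float(x),1) for x in q])
    return rows
def frame(axis,ang):
    # tool z=-axis, tool y at ang deg (about tool z) from the 'uphill' reference
    z=-axis; h=np.array([z[0],z[1],0]); y=h-(h@z)*z; y/=np.linalg.norm(y); x=np.cross(y,z)
    return Rot.from_matrix(np.c_[x,y,z])*Rot.from_euler("z",ang,degrees=True)
def axis(yaw,tilt=35):
    t=np.radians(tilt);a=np.radians(yaw); return np.array([-np.sin(t)*np.cos(a),-np.sin(t)*np.sin(a),np.cos(t)])
E
python3 - <<'E'
from h import *
st=r.observe();p,R=pose(st)
a=axis(-14); hexc=np.array([.495,.059,.174]); R1=frame(a,0)
pt=hexc+.28*a; print(pt, (R.inv()*R1).as_rotvec(degrees=True))
mid=np.array([.36,.34,.405]); sl=R*Rot.from_rotvec((R.inv()*R1).as_rotvec()*.5)
plan(p,R,mid,sl,5); plan(mid,sl,pt,R1,5)
E
```

```text
[0.33916915 0.097853   0.40336257] [-28.20890114 -26.06189179  82.92930173]
[-47.1, -22.9, -0.2, -2.8, -2.6, 8.3, -1.0]
[-49.9, -15.8, 1.1, -2.8, -2.6, 8.3, -1.0]
[-51.6, -8.6, 2.8, -2.8, -2.6, 8.3, -1.0]
[-52.2, -1.2, 4.9, -2.8, -2.6, 8.3, -1.0]
[-51.5, 6.0, 7.4, -2.8, -2.6, 8.3, -1.0]
[-40.1, -27.4, -3.1, -2.8, -2.6, 8.3, -1.0]
[-43.7, -21.2, -2.4, -2.8, -2.6, 8.3, -1.0]
[-46.4, -14.5, -1.3, -2.8, -2.6, 8.3, -1.0]
[-48.0, -7.7, 0.3, -2.8, -2.6, 8.3, -1.0]
[-48.5, -0.7, 2.3, -2.8, -2.6, 8.3, -1.0]
```

Emit:
play_rows:
  deltas:
    - [-47,-23,0,-2.8,-2.6,8.3,-1]
    - [-50,-16,1,-2.8,-2.6,8.3,-1]
    - [-51.5,-8.5,3,-2.8,-2.6,8.3,-1]
    - [-52,-1,5,-2.8,-2.6,8.3,-1]
    - [-51.5,6,7.5,-2.8,-2.6,8.3,-1]

```text
time_s: 0.78
tool_pos: [0.3608, 0.3389, 0.405]
tcp_rot: [162.5, 6.9, 118.6]
ft_force: [0.9, 1.4, 0.1]
width: 0.0855
```

Emit:
play_rows:
  deltas:
    - [-40,-27.5,-3,-2.8,-2.6,8.3,-1]
    - [-43.5,-21,-2.5,-2.8,-2.6,8.3,-1]
    - [-46.5,-14.5,-1.5,-2.8,-2.6,8.3,-1]
    - [-48,-7.5,0.5,-2.8,-2.6,8.3,-1]
    - [-48.5,-0.5,2.5,-2.8,-2.6,8.3,-1]

```text
time_s: 1.4
tool_pos: [0.3388, 0.0971, 0.4027]
tcp_rot: [145.2, -0.0, 75.7]
ft_force: [-22.0, -4.2, 21.0]
width: 0.0851
```

Run:
```python
from h import *
st=r.observe(); print(st["time_s"],st["joint_pos"].round(1),st["tool_pos"],st["tcp_rot"])
p,d=vision.capture("wrist"); cv2.imwrite("pics/w1.png",p); np.save("pics/w1.npy",d); np.save("pics/w1s.npy",np.r_[st["tool_pos"],st["tcp_rot"]])
```

```text
1.4 [-49.1 -17.   13.4 126.5  38.7  52.4 -69.2] [0.33879014 0.09707882 0.4027406 ] [ 1.45166623e+02 -1.81963242e-02  7.57096176e+01]
```

View pics/w1.png

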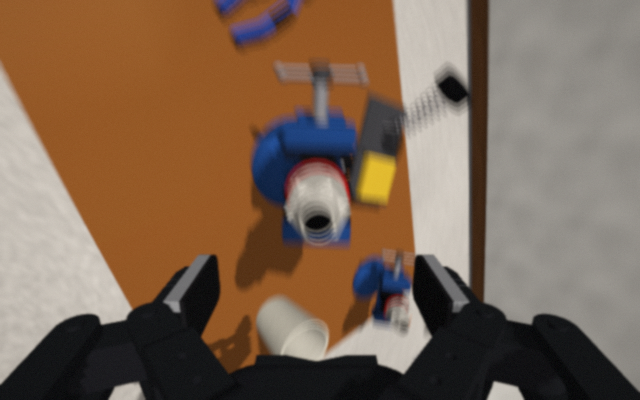

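Emit:
play_rows:
  deltas:
    - [0,0,25,0,0,0,-1]
    - [0,0,25,0,0,0,-1]
    - [0,0,10,0,0,0,-1]
    - [0,0,0,0,0,0,-1]
    - [0,0,0,0,0,0,-1]

```text
time_s: 2.08
tool_pos: [0.3725, 0.0906, 0.3548]
tcp_rot: [145.1, -0.1, 76.0]
ft_force: [-0.1, -0.3, 0.4]
width: 0.0851
```

Run:
```python
from h import *
st=r.observe(); print(st["time_s"],st["joint_pos"].round(1),st["tool_pos"],st["tcp_rot"],st["ft_force"],st["wrist_torque"])
p,d=vision.capture("wrist"); cv2.imwrite("pics/w2.png",p); np.save("pics/w2.npy",d); np.save("pics/w2s.npy",np.r_[st["tool_pos"],st["tcp_rot"]])
cv2.imwrite("pics/w2z.png",cv2.resize(p[80:260,230:400],None,fx=3.3,fy=3.3,interpolation=cv2.INTER_CUBIC))
```

```text
2.075 [-47.2 -10.2  17.8 129.   41.5  41.4 -70.2] [0.37247752 0.09059401 0.35480905] [ 1.45129404e+02 -8.83331058e-02  7.59909484e+01] [-0.11637029 -0.30669251  0.35054864] [ 0.11612401  0.5898417  -0.01709925]
```

View pics/w2.png

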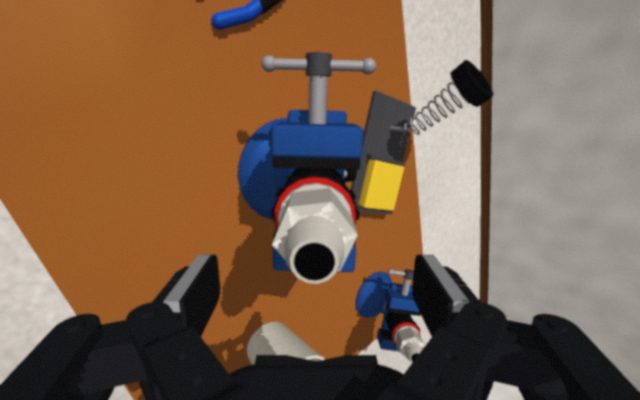

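View pics/w2z.png

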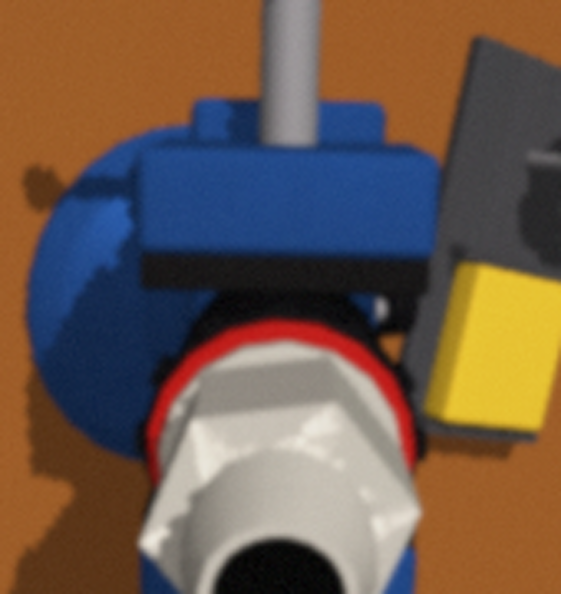

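Run:
```python
from h import *
s=np.load("pics/w2s.npy"); st=dict(tool_pos=s[:3],tcp_rot=s[3:])
im=cv2.imread("pics/w2.png")
# tail hole: dark blob
g=im.max(2); m=(g<45).astype(np.uint8); n,l,sta,c=cv2.connectedComponentsWithStats(m)
k=[i for i in range(1,n) if abs(c[i][0]-314)<8 and abs(c[i][1]-262)<8]; print([(c[i],sta[i]) for i in k])
hole=c[k[0]]
T,res=tri([ray("top",270+325/7,140+412/7),ray("scene",260+284/4,150+90/4),ray("wrist",*hole,st)]); print("tail tri",T,res)
a=axis(-14)
o,d=ray("wrist",*hole,st)
# tail end from depth around rim
dep=np.load("pics/w2.npy"); cal=vision.get_calibration("wrist"); H=cal["hand_eye"]; p,R=pose(st)
def P3(u,v): return p+R.as_matrix()@(H[:3,:3]@(slopes(cal,u,v)*dep[int(round(v)),int(round(u))])+H[:3,3])
for dv in(-21,-19,): print("rim",P3(hole[0],hole[1]+dv))
for du in(-20,20): print("rim",P3(hole[0]+du,hole[1]))
print("hexagon top depth", P3(230+225/3.3,80+425/3.3),P3(230+400/3.3,80+505/3.3))
V=[(190,425),(335,405),(418,515),(147,545)]
for yaw in(-12,-14,-16):
  a=axis(yaw)
  for T0 in(T,):
    C=T0-.027*a
    R1=frame(a,0)
    for u,v in V:
        o,d=ray("wrist",230+u/3.3,80+v/3.3,st); X=o+d*((C-o)@a)/(d@a); q=R1.inv().apply(X-C); print(yaw,X.round(4),"r",np.hypot(q[0],q[1]).round(4),"ang from tool y",np.degrees(np.arctan2(-q[0],q[1])).round(1))
```

```text
[(array([313.91090047, 261.13459716]), array([ 295,  244,   39,   35, 1055], dtype=int32))]
tail tri [0.470247   0.06423385 0.20783848] [np.float64(0.0005161561366618469), np.float64(0.0022403229893569283), np.float64(0.001826736032215803)]
rim [0.47026075 0.07568478 0.21073331]
rim [0.47035616 0.0742375  0.21008201]
rim [0.45988335 0.06700703 0.20529206]
rim [0.40685374 0.15725452 0.32937727]
hexagon top depth [0.48036216 0.07950396 0.18261904] [0.49987089 0.06025114 0.20013079]
-12 [0.4767 0.0795 0.1771] r 0.0222 ang from tool y -132.6
-12 [0.4969 0.0782 0.1911] r 0.0214 ang from tool y -63.8
-12 [0.5039 0.0557 0.1992] r 0.0235 ang from tool y 3.2
-12 [0.4651 0.0595 0.1721] r 0.0245 ang from tool y 166.5
-14 [0.4769 0.0794 0.1768] r 0.0225 ang from tool y -133.6
-14 [0.4971 0.078  0.1908] r 0.0217 ang from tool y -65.9
-14 [0.5039 0.0557 0.1992] r 0.0235 ang from tool y 0.2
-14 [0.4651 0.0596 0.1722] r 0.0243 ang from tool y 166.2
-16 [0.477  0.0792 0.1765] r 0.0229 ang from tool y -134.5
-16 [0.4973 0.0778 0.1905] r 0.0221 ang from tool y -67.9
-16 [0.5039 0.0557 0.1992] r 0.0235 ang from tool y -2.7
-16 [0.4651 0.0596 0.1723] r 0.0242 ang from tool y 166.0
```

Run:
```python
from h import *
from scipy.optimize import least_squares
s=np.load("pics/w2s.npy"); st=dict(tool_pos=s[:3],tcp_rot=s[3:])
V=[(190,425),(335,405),(418,515),(147,545)]
ks=[-2,-1,0,3]
a=axis(-14);R1=frame(a,0); T=np.array([.4703,.0642,.2082])
for h in(.027,.029):
    C=T-h*a; Q=[]
    for u,v in V:
        o,d=ray("wrist",230+u/3.3,80+v/3.3,st); X=o+d*((C-o)@a)/(d@a); Q.append(R1.inv().apply(X-C)[:2]*1000)
    Q=np.array(Q)
    def f(x):
        e=[]
        for q,k in zip(Q,ks):
            t=np.radians(x[2]+60*k); e+=list(q-(x[:2]+24.25*np.array([-np.sin(t),np.cos(t)])))
        return e
    S=least_squares(f,[0,0,0]); print(h,S.x,np.array(S.fun).round(1),"vertex ang")
# hole ray hits tail plane where, vs T in tool frame
o,d=ray("wrist",313.9,261.1,st); X=o+d*((T-o)@a)/(d@a); print("hole on tail plane",X,R1.inv().apply(X-T)*1000)
# washer red ellipse
im=cv2.imread("pics/w2.png");hsv=cv2.cvtColor(im,cv2.COLOR_BGR2HSV)
red=(((hsv[...,0]<6)|(hsv[...,0]>174))&(hsv[...,1]>150)&(hsv[...,2]>70)).astype(np.uint8); red[:,:260]=0;red[:,370:]=0;red[:160]=0;red[250:]=0
ys,xs=np.nonzero(red); M=T-.067*a; P=[]
for u in range(xs.min(),xs.max()+1):
    c=ys[xs==u]
    if len(c): P.append((u,c.min()))
Q=[]
for u,v in P:
    o,d=ray("wrist",u,v-.3,st); X=o+d*((M-o)@a)/(d@a); Q.append(R1.inv().apply(X-M)[:2]*1000)
Q=np.array(Q)
S=least_squares(lambda x: np.hypot(Q[:,0]-x[0],Q[:,1]-x[1])-x[2],[0,0,28],loss="soft_l1"); print("washer centre off, radius",S.x,len(Q),np.abs(S.fun).mean())
```

```text
0.027 [-2.71534813 -0.56323722 -7.56155791] [-0.1 -0.4  0.3 -0.1 -0.4 -0.3  0.3  0.8] vertex ang
0.029 [-3.48615797 -0.59281472 -7.56155807] [ 0.  -0.6  0.4  0.  -0.5  0.   0.1  0.5] vertex ang
hole on tail plane [0.46914039 0.06269139 0.2076677 ] [-1.74433161e+00 -9.28031451e-01  1.53138372e-14]
washer centre off, radius [-2.29946749 -0.82736121 28.11803301] 83 0.16854408503643076
```

Emit:
play_rows:
  deltas:
    - [0,0,0,0,0,-10.5,-1]
    - [0,0,0,0,0,-10.5,-1]
    - [0,0,0,0,0,-10.5,-1]
    - [0,0,0,0,0,-10.5,-1]
    - [0,0,0,0,0,-10.5,-1]

```text
time_s: 2.75
tool_pos: [0.3724, 0.0905, 0.3549]
tcp_rot: [157.1, 27.0, 123.2]
ft_force: [0.1, 0.0, -0.7]
width: 0.0855
```

Run:
```python
from h import *
st=r.observe(); print(st["time_s"],st["joint_pos"].round(1),st["tool_pos"],st["tcp_rot"],st["ft_force"],st["wrist_torque"])
```

```text
2.75 [-53.7 -11.   23.4 129.1  43.3  42.4 -18.9] [0.37243808 0.0904919  0.35487154] [157.07268655  27.02897792 123.21431624] [ 0.05930897  0.01782269 -0.69751383] [0.11755784 0.59120962 0.02179237]
```

Emit:
play_rows:
  deltas:
    - [0,0,0,0,0,-10.5,-1]
    - [0,0,0,0,0,-10.5,-1]
    - [0,0,0,0,0,-10.5,-1]
    - [0,0,0,0,0,-10.5,-1]
    - [0,0,0,0,0,-10.5,-1]

```text
time_s: 3.38
tool_pos: [0.3725, 0.0905, 0.3548]
tcp_rot: [-169.7, 33.5, -175.6]
ft_force: [-0.1, -0.1, -0.6]
width: 0.0856
```

Emit:
play_rows:
  deltas:
    - [0,0,0,0,0,-10.5,-1]
    - [0,0,0,0,0,-10.5,-1]
    - [0,0,0,0,0,-10.5,-1]
    - [0,0,0,0,0,-10.5,-1]
    - [0,0,0,0,0,-10.5,-1]

```text
time_s: 4.0
tool_pos: [0.3725, 0.0904, 0.3548]
tcp_rot: [-147.2, 12.6, -122.5]
ft_force: [-0.1, -0.0, 0.0]
width: 0.0856
```

Run:
```python
from h import *
st=r.observe(); print(st["time_s"],st["joint_pos"].round(1),st["tool_pos"],st["tcp_rot"],st["ft_force"],st["wrist_torque"])
```

```text
4.0 [-67.7 -13.1  35.1 129.5  47.5  45.2  82.3] [0.37247028 0.09043549 0.35479076] [-147.22050245   12.57127931 -122.50025735] [-0.11968128 -0.00574714  0.02724226] [ 0.14649456  0.5354412  -0.04745557]
```

Emit:
play_rows:
  deltas:
    - [0,0,0,0,0,-10.5,-1]
    - [0,0,0,0,0,-10.5,-1]
    - [0,0,0,0,0,-10.5,-1]
    - [0,0,0,0,0,-10.5,-1]
    - [0,0,0,0,0,-10.5,-1]

```text
time_s: 4.62
tool_pos: [0.3725, 0.0904, 0.3548]
tcp_rot: [-148.9, -16.7, -78.4]
ft_force: [-0.1, -0.4, 0.4]
width: 0.0852
```

Run:
```python
from h import *
st=r.observe(); print(st["time_s"],st["joint_pos"].round(1),st["tool_pos"],st["tcp_rot"],st["ft_force"],st["wrist_torque"])
p,d=vision.capture("wrist"); cv2.imwrite("pics/w3.png",p); np.save("pics/w3s.npy",np.r_[st["tool_pos"],st["tcp_rot"]])
a=axis(-14);R1=frame(a,0);T=np.array([.4703,.0642,.2082])+R1.apply([-.0017,-.0008,0])+.0015*a
print("T",T)
Rt=frame(a,22.4-240); G=T-.038*a; p0,R0=pose(st)
print("rot left",(R0.inv()*Rt).as_rotvec(degrees=True)); print("TCP->target in tool mm",R0.inv().apply(G+.155*a-p0)*1000)
for k in(64,37,5): print(k,project("wrist",T-(.064-k/1000)*a,st))
```

```text
4.625 [-74.7 -14.7  40.6 129.6  49.9  47.1 132.7] [0.37251457 0.09040358 0.35475782] [-148.93825999  -16.65509431  -78.37412532] [-0.12186873 -0.39185147  0.40306171] [0.15475027 0.58231009 0.01198126]
T [0.46841807 0.06291717 0.20896987]
rot left [ 0.06950178  0.17014281 -7.34753304]
TCP->target in tool mm [ 2.18709007  3.34647644 59.60922506]
64 [320.80320537 251.29550426]
37 [319.98435747 229.90626746]
5 [319.26585977 211.15022415]
```

View pics/w3.png

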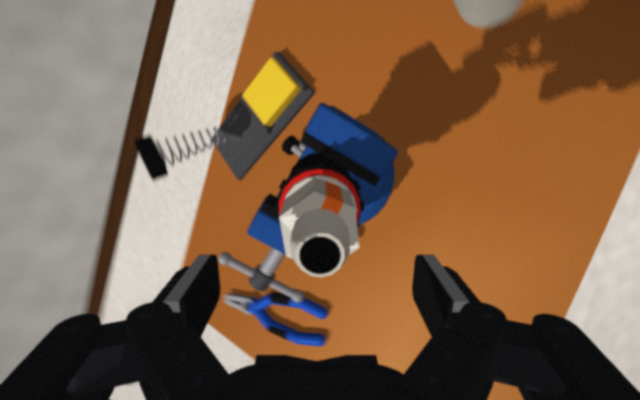

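Run:
```python
from h import *
im=cv2.imread("pics/w3.png"); g=im.max(2); n,l,sta,c=cv2.connectedComponentsWithStats((g<45).astype(np.uint8))
k=[i for i in range(1,n) if abs(c[i][0]-321)<8 and abs(c[i][1]-255)<8]; print([(c[i],sta[i]) for i in k])
hole3=c[k[0]]
S=[dict(tool_pos=s[:3],tcp_rot=s[3:]) for s in (np.load("pics/w2s.npy"),np.load("pics/w3s.npy"))]
T,res=tri([ray("wrist",313.9,261.1,S[0]),ray("wrist",*hole3,S[1])]); print(T,res)
cv2.imwrite("pics/w3z.png",cv2.resize(im[150:290,250:390],None,fx=4.2,fy=4.2,interpolation=cv2.INTER_CUBIC))
```

```text
[(array([319.50378788, 254.76325758]), array([ 301,  238,   38,   35, 1056], dtype=int32))]
[0.46858895 0.06442456 0.21041213] [np.float64(0.000720056158153632), np.float64(0.000720056158153572)]
```

View pics/w3z.png

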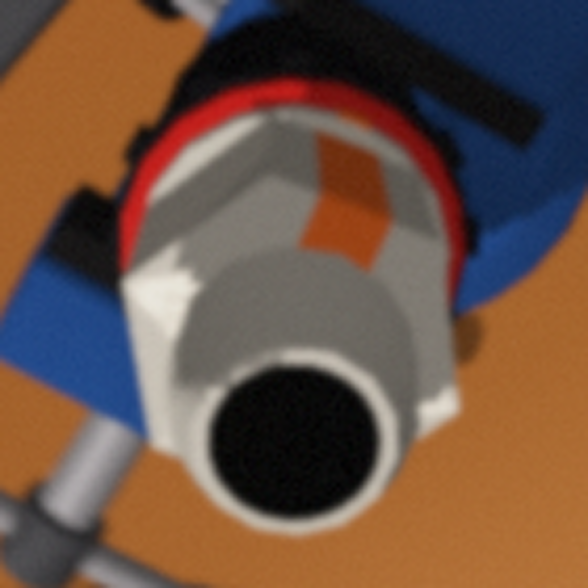

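Run:
```python
from h import *
from scipy.optimize import least_squares
S=[dict(tool_pos=s[:3],tcp_rot=s[3:]) for s in (np.load("pics/w2s.npy"),np.load("pics/w3s.npy"))]
V2=[(190,425),(335,405),(418,515),(147,545)]; V3=[(275,178),(440,237),(460,408),(150,445),(125,280)]
a=axis(-14);R1=frame(a,0);T=np.array([.4686,.0644,.2104])
for V,off,f,st in((V2,(230,80),3.3,S[0]),(V3,(250,150),4.2,S[1])):
    C=T-.0275*a;Q=[]
    for u,v in V:
        o,d=ray("wrist",off[0]+u/f,off[1]+v/f,st); X=o+d*((C-o)@a)/(d@a); Q.append(R1.inv().apply(X-C)[:2]*1000)
    Q=np.array(Q); ang=np.degrees(np.arctan2(-Q[:,0],Q[:,1])); print("ang",ang.round(1),"r",np.hypot(*Q.T).round(1))
    best=None
    for x0 in range(-30,30,10):
        def e(x):
            out=[]
            for q in Q:
                rel=q-x[:2]; an=np.degrees(np.arctan2(-rel[0],rel[1])); k=round((an-x[2])/60); t=np.radians(x[2]+60*k)
                out+=list(rel-24.25*np.array([-np.sin(t),np.cos(t)]))
            return out
        s=least_squares(e,[0,0,x0]); 
        if best is None or s.cost<best.cost: best=s
    print(best.x,best.cost,np.array(best.fun).round(1))
st=r.observe();p0,R0=pose(st)
for va in(-7.6,):
    Rt=frame(a,va+30-240); G=T-.038*a
    print("rot left",(R0.inv()*Rt).as_rotvec(degrees=True)); print("TCP->target in tool mm",R0.inv().apply(G+.155*a-p0)*1000)
```

```text
ang [-128.1  -64.4   -3.6  169.6] r [22.5 23.5 24.6 22.2]
[-1.29112865  1.1208116  -7.51740577] 0.9816702642406018 [-0.2 -0.2  0.1 -0.2 -0.3 -0.6  0.4  1.1]
ang [ 56.8 113.1 171.1 -69.3  -6.6] r [23.1 25.3 25.6 23.5 22.8]
[-0.53889511 -1.27679858 -7.65562236] 0.7618646302040671 [ 0.4 -0.9 -0.3  0.6 -0.2  0.   0.1  0.4 -0.1 -0.1]
rot left [ 0.07038345  0.17691365 -7.14776533]
TCP->target in tool mm [ 1.21212398  2.01379289 58.32440549]
```

Emit:
play_rows:
  deltas:
    - [1.6,2,0,0,0,-7.2,-1]
    - [0,0,15,0,0,0,-1]
    - [0,0,20,0,0,0,-1]
    - [0,0,15,0,0,0,-1]
    - [0,0,9,0,0,0,-1]

```text
time_s: 5.3
tool_pos: [0.4041, 0.08, 0.3051]
tcp_rot: [-150.9, -20.1, -72.3]
ft_force: [0.1, 0.7, 0.5]
width: 0.0854
```

Run:
```python
from h import *
st=r.observe(); print(st["time_s"],st["joint_pos"].round(1),st["tool_pos"],st["tcp_rot"],st["ft_force"],st["wrist_torque"])
p0,R0=pose(st);a=axis(-14);T=np.array([.4686,.0644,.2104]);G=T-.038*a;print(R0.inv().apply(G+.155*a-p0)*1000, (R0.inv()*frame(a,22.4-240)).as_rotvec(degrees=True))
p,d=vision.capture("wrist"); cv2.imwrite("pics/w4.png",p)
```

```text
5.3 [-74.3  -4.5  50.3 131.3  49.2  31.9 141.5] [0.4041281  0.07995454 0.30512105] [-150.9144683   -20.07951454  -72.27518951] [0.13790547 0.70100491 0.46397566] [0.12140373 0.60032559 0.01485615]
[-0.40822753 -0.29777237 -1.36935818] [ 0.1148807   0.11764029 -0.62356382]
```

View pics/w4.png

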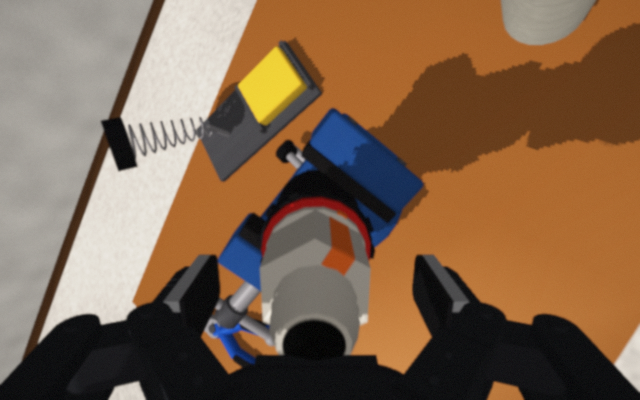

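Emit:
play_rows:
  deltas:
    - [0,0,0,0,0,0,1]
    - [0,0,0,0,0,0,1]
    - [0,0,0,0,0,0,1]
    - [0,0,0,0,0,0,1]
    - [0,0,0,0,0,0,1]

```text
time_s: 5.98
tool_pos: [0.4039, 0.0802, 0.3058]
tcp_rot: [-150.9, -20.1, -72.2]
ft_force: [-4.8, 0.5, 5.9]
width: 0.0409
```

```bash
cat >> h.py <<'E'
import json,os
def meas(n=6,log="log.json"):
    a=axis(-14);z=-a;tz=[];F=[]
    for i in range(n):
        st=r.observe(); tz.append(st["wrist_torque"]@z); F.append(st["ft_force"])
        if i<n-1: im=vision.capture("wrist")[0]
    if n>1: cv2.imwrite("pics/last.png",im)
    p,R=pose(st); ang=(frame(a,22.4-240).inv()*R).as_rotvec(degrees=True)
    L=json.load(open(log)) if os.path.exists(log) else []
    turn=(frame(a,22.4-240).inv()*R).as_euler("ZYX",degrees=True)[0]
    L.append([float(st["time_s"]),float(turn),float(np.mean(tz))]); json.dump(L,open(log,"w"))
    T=np.array([.4686,.0644,.2104]); off=R.inv().apply(T-.038*a+.155*a-p)*1000
    print("t %.2f turn %.2f tz %s mean %.3f F %s w %.4f"%(st["time_s"],turn,np.round(tz,2),np.mean(tz),np.round(R.inv().apply(np.mean(F,0)),1),st["width"]),"q",st["joint_pos"].round(1),"off",off.round(1),"tilt",((frame(a,22.4-240+turn).inv()*R).as_rotvec(degrees=True)).round(2))
E
python3 - <<'E'
from h import *
meas(8)
E
```

```text
t 6.33 turn 0.51 tz [ 0.01 -0.    0.1   0.01  0.05  0.05  0.03 -0.01] mean 0.031 F [ 0.6  0.7 -7.8] w 0.0412 q [-74.3  -4.6  50.2 131.3  49.2  32.1 141.6] off [-0.3 -0.1 -0.7] tilt [-0.09 -0.14 -0.  ]
```

Emit:
play_rows:
  deltas:
    - [0,0,-0.3,0,0,5,1]
    - [0,0,-0.3,0,0,5,1]
    - [0,0,0,0,0,5,1]
    - [0,0,0,0,0,5,1]
    - [0,0,0,0,0,5,1]

```text
time_s: 6.95
tool_pos: [0.4039, 0.0802, 0.306]
tcp_rot: [-145.7, -6.8, -94.0]
ft_force: [7.4, -0.3, -6.9]
width: 0.0412
```

Run:
```python
from h import *
meas(6)
```

```text
t 7.20 turn 25.41 tz [-0.57 -0.38 -0.22 -0.22 -0.23 -0.27] mean -0.315 F [-1.5 -2.6  9.8] w 0.0411 q [-72.2  -4.4  48.2 131.2  48.9  31.8 117. ] off [-0.4  0.2 -0.5] tilt [-0.08 -0.12 -0.  ]
```

Emit:
play_rows:
  deltas:
    - [0,0,0.2,0,0,6,1]
    - [0,0,0.1,0,0,6,1]
    - [0,0,0.1,0,0,6,1]
    - [0,0,0.1,0,0,6,1]
    - [0,0,0,0,0,0,1]

```text
time_s: 7.82
tool_pos: [0.4043, 0.0801, 0.3058]
tcp_rot: [-145.7, 6.8, -113.7]
ft_force: [3.7, -0.3, -1.6]
width: 0.0413
```

Run:
```python
from h import *
meas(8)
```

```text
t 8.18 turn 49.45 tz [-0.1  -0.12 -0.2  -0.28 -0.2  -0.22 -0.23 -0.19] mean -0.192 F [-1.3 -2.5  3. ] w 0.0413 q [-70.3  -4.1  46.5 131.2  48.5  31.6  93.3] off [-0.2  0.6 -0.9] tilt [-0.11 -0.05 -0.  ]
```

Emit:
play_rows:
  deltas:
    - [0,0,0.1,0,0,5,1]
    - [0,0,0,0,0,5,1]
    - [0,0,0.1,0,0,5,1]
    - [0,0,0,0,0,5,1]
    - [0,0,0,0,0,5,1]

```text
time_s: 8.8
tool_pos: [0.4045, 0.08, 0.3057]
tcp_rot: [-150.8, 20.1, -135.6]
ft_force: [5.2, 0.1, 0.0]
width: 0.0411
```

Run:
```python
from h import *
meas(8)
```

```text
t 9.15 turn 74.43 tz [-0.57 -0.35 -0.26 -0.24 -0.21 -0.26 -0.25 -0.25] mean -0.298 F [-3.6 -3.2  2. ] w 0.0409 q [-68.5  -3.8  44.9 131.1  48.1  31.4  68.6] off [ 0.1  0.8 -1.1] tilt [-0.1   0.02  0.  ]
```

Emit:
play_rows:
  deltas:
    - [0,0,0.1,0,0,4,1]
    - [0,0,0,0,0,4,1]
    - [0,0,0,0,0,4,1]
    - [0,0,0,0,0,0,1]
    - [0,0,0,0,0,0,1]

```text
time_s: 9.78
tool_pos: [0.4046, 0.0798, 0.3057]
tcp_rot: [-155.3, 25.5, -147.1]
ft_force: [4.9, -0.6, 1.7]
width: 0.0415
```

Run:
```python
from h import *
meas(6); print(r.observe()["effort"].round(3))
```

```text
t 10.03 turn 86.42 tz [-0.29 -0.33 -0.29 -0.32 -0.27 -0.28] mean -0.296 F [-4.6 -3.   1.3] w 0.0413 q [-67.7  -3.7  44.1 131.1  48.   31.3  56.7] off [ 0.2  0.9 -1.2] tilt [-0.07  0.04  0.  ]
[ -0.396 -10.772  -1.319 -17.366   0.021  -0.087  -0.295]
```

Emit:
play_rows:
  deltas:
    - [0,0,0.1,0,0,4,1]
    - [0,0,0,0,0,4,1]
    - [0,0,0,0,0,4,1]
    - [0,0,0,0,0,0,1]
    - [0,0,0,0,0,0,1]

```text
time_s: 10.65
tool_pos: [0.4047, 0.0797, 0.3056]
tcp_rot: [-161.2, 30.0, -159.7]
ft_force: [4.8, -0.4, 1.7]
width: 0.0412
```

Run:
```python
from h import *
meas(6); print(r.observe()["effort"].round(3))
```

```text
t 10.90 turn 98.42 tz [-0.32 -0.29 -0.3  -0.31 -0.32 -0.28] mean -0.302 F [-4.8 -2.1  1.2] w 0.0412 q [-66.9  -3.7  43.4 131.1  47.9  31.3  44.8] off [ 0.4  0.9 -1.3] tilt [-0.05  0.07  0.  ]
[-4.8000e-01 -1.0998e+01 -1.3590e+00 -1.7324e+01 -1.7000e-02 -1.8500e-01
 -2.9300e-01]
```

Emit:
play_rows:
  deltas:
    - [0,0,0.1,0,0,4,1]
    - [0,0,0,0,0,4,1]
    - [0,0,0,0,0,4,1]
    - [0,0,0,0,0,0,1]
    - [0,0,0,0,0,0,1]

```text
time_s: 11.52
tool_pos: [0.4048, 0.0796, 0.3056]
tcp_rot: [-168.3, 33.2, -173.3]
ft_force: [5.3, -0.0, 3.3]
width: 0.041
```

Run:
```python
from h import *
meas(6); print(r.observe()["effort"].round(3))
```

```text
t 11.78 turn 110.42 tz [-0.31 -0.28 -0.28 -0.31 -0.33 -0.31] mean -0.301 F [-5.7 -1.3  0.6] w 0.0411 q [-66.2  -3.6  42.7 131.1  47.7  31.2  32.9] off [ 0.6  0.9 -1.4] tilt [-0.02  0.08  0.  ]
[ -0.672 -11.087  -1.494 -17.01   -0.138  -0.305  -0.293]
```

Emit:
play_rows:
  deltas:
    - [0,0,0.1,0,0,4,1]
    - [0,0,0,0,0,4,1]
    - [0,0,0,0,0,4,1]
    - [0,0,0,0,0,0,1]
    - [0,0,0,0,0,0,1]

```text
time_s: 12.4
tool_pos: [0.4048, 0.0795, 0.3055]
tcp_rot: [-176.4, 34.7, 172.3]
ft_force: [4.8, -1.3, 3.3]
width: 0.0409
```

Run:
```python
from h import *
meas(6); print(r.observe()["effort"].round(3))
```

```text
t 12.65 turn 122.43 tz [-0.26 -0.25 -0.29 -0.3  -0.26 -0.24] mean -0.265 F [-6.4 -0.5 -0.2] w 0.0410 q [-65.4  -3.5  42.  131.   47.6  31.1  21. ] off [ 0.8  0.9 -1.5] tilt [ 0.01  0.09 -0.  ]
[ -0.871 -11.147  -1.639 -16.73   -0.244  -0.441  -0.291]
```

Emit:
play_rows:
  deltas:
    - [0,0,0.1,0,0,4,1]
    - [0,0,0,0,0,4,1]
    - [0,0,0,0,0,4,1]
    - [0,0,0,0,0,0,1]
    - [0,0,0,0,0,0,1]

```text
time_s: 13.28
tool_pos: [0.4048, 0.0794, 0.3054]
tcp_rot: [175.3, 34.6, 157.7]
ft_force: [4.3, -1.4, 5.1]
width: 0.041
```

Run:
```python
from h import *
print(r.observe()["effort"][6].round(4));meas(5); print(r.observe()["effort"][6].round(4))
```

```text
-0.2811
t 13.47 turn 134.43 tz [-0.26 -0.27 -0.21 -0.3  -0.33] mean -0.274 F [-6.8  0.5 -1.3] w 0.0412 q [-64.7  -3.4  41.3 131.   47.5  31.    9.1] off [ 0.9  0.8 -1.6] tilt [ 0.04  0.1  -0.  ]
-0.2818
```

Emit:
play_rows:
  deltas:
    - [0,0,0.1,0,0,4,1]
    - [0,0,0,0,0,4,1]
    - [0,0,0,0,0,4,1]
    - [0,0,0,0,0,0,1]
    - [0,0,0,0,0,0,1]

```text
time_s: 14.1
tool_pos: [0.4048, 0.0793, 0.3052]
tcp_rot: [167.4, 32.8, 143.4]
ft_force: [5.1, -1.6, 5.2]
width: 0.041
```

Run:
```python
from h import *
print(r.observe()["effort"][6].round(4));meas(5); print(r.observe()["effort"][6].round(4))
```

```text
-0.2856
t 14.30 turn 146.43 tz [-0.32 -0.29 -0.21 -0.28 -0.26] mean -0.274 F [-6.6  1.6 -1.5] w 0.0411 q [-64.   -3.3  40.7 131.   47.4  31.   -2.8] off [ 1.   0.7 -1.8] tilt [ 0.08  0.09 -0.  ]
-0.2855
```

Emit:
play_rows:
  deltas:
    - [0,0,0.1,0,0,4,1]
    - [0,0,0,0,0,4,1]
    - [0,0,0,0,0,4,1]
    - [0,0,0,0,0,0,1]
    - [0,0,0,0,0,0,1]

```text
time_s: 14.92
tool_pos: [0.4048, 0.0793, 0.3051]
tcp_rot: [160.4, 29.5, 130.0]
ft_force: [3.8, -1.2, 5.3]
width: 0.0411
```

```bash
python3 - <<'E'
from h import *
print(r.observe()["effort"][6].round(4));meas(5); print(r.observe()["effort"][6].round(4))
E
cp pics/last.png pics/w5.png
```

```text
-0.4712
t 15.12 turn 158.37 tz [-0.48 -0.45 -0.46 -0.49 -0.51] mean -0.478 F [-5.8  2.6 -1.8] w 0.0415 q [-63.4  -3.3  40.  131.   47.3  30.9 -14.7] off [ 1.1  0.5 -1.8] tilt [ 0.1   0.06 -0.  ]
-0.4712
```

View pics/w5.png

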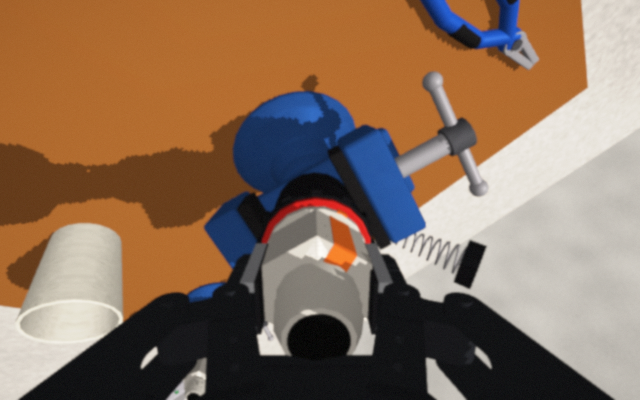

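Emit:
play_rows:
  deltas:
    - [0,0,0.1,0,0,6,1]
    - [0,0,0,0,0,6,1]
    - [0,0,0.1,0,0,6,1]
    - [0,0,0,0,0,6,1]
    - [0,0,0,0,0,6,1]

```text
time_s: 15.75
tool_pos: [0.4048, 0.0793, 0.3048]
tcp_rot: [148.7, 16.2, 100.5]
ft_force: [8.5, -2.9, 2.3]
width: 0.041
```

Run:
```python
from h import *
meas(8); print(r.observe()["effort"][6].round(4))
```

```text
t 16.10 turn -171.63 tz [-0.84 -0.6  -0.46 -0.41 -0.39 -0.38 -0.42 -0.44] mean -0.493 F [-4.5  5.3 -1.8] w 0.0411 q [-61.8  -3.1  38.5 131.   47.1  30.8 -44.5] off [ 1.2  0.  -2.1] tilt [ 0.14  0.   -0.  ]
-0.4334
```

Emit:
play_rows:
  deltas:
    - [0,0,0.1,0,0,4,1]
    - [0,0,0,0,0,4,1]
    - [0,0,0,0,0,4,1]
    - [0,0,0,0,0,0,1]
    - [0,0,0,0,0,0,1]

```text
time_s: 16.73
tool_pos: [0.4048, 0.0792, 0.3047]
tcp_rot: [146.4, 9.8, 90.3]
ft_force: [4.0, -2.7, 4.9]
width: 0.0412
```

Run:
```python
from h import *
print(r.observe()["effort"][6].round(4));meas(6); print(r.observe()["effort"][6].round(4))
```

```text
-0.5698
t 16.98 turn -159.67 tz [-0.6  -0.62 -0.59 -0.59 -0.58 -0.57] mean -0.589 F [-3.4  5.9 -1.3] w 0.0414 q [-61.1  -3.   37.9 131.   47.   30.7 -56.4] off [ 1.2 -0.1 -2.2] tilt [ 0.14 -0.03  0.  ]
-0.5698
```

Emit:
play_rows:
  deltas:
    - [0,0,0.1,0,0,6,1]
    - [0,0,0,0,0,6,1]
    - [0,0,0.1,0,0,6,1]
    - [0,0,0,0,0,6,1]
    - [0,0,0,0,0,0,1]

```text
time_s: 17.6
tool_pos: [0.4048, 0.0792, 0.3045]
tcp_rot: [145.3, -3.8, 70.4]
ft_force: [2.3, -2.2, 6.6]
width: 0.041
```

Emit:
play_rows:
  deltas:
    - [0,0,0.1,0,0,4,1]
    - [0,0,0,0,0,4,1]
    - [0,0,0,0,0,4,1]
    - [0,0,0,0,0,0,1]
    - [0,0,0,0,0,0,1]

```text
time_s: 18.23
tool_pos: [0.4048, 0.0792, 0.3043]
tcp_rot: [146.6, -10.5, 60.5]
ft_force: [2.3, -2.2, 6.6]
width: 0.0411
```

Run:
```python
from h import *
print(r.observe()["effort"][6].round(4));meas(6); print(r.observe()["effort"][6].round(4))
```

```text
-0.6625
t 18.48 turn -123.72 tz [-0.65 -0.66 -0.69 -0.68 -0.69 -0.66] mean -0.671 F [ 0.6  6.1 -3.5] w 0.0413 q [-59.4  -2.8  36.2 131.   46.8  30.6 -92.2] off [ 0.9 -0.5 -2.5] tilt [ 0.11 -0.13  0.  ]
-0.6624
```

Emit:
play_rows:
  deltas:
    - [0,0,0.1,0,0,3,1]
    - [0,0,0,0,0,3,1]
    - [0,0,0,0,0,0,1]
    - [0,0,0,0,0,0,1]
    - [0,0,0,0,0,0,1]

```text
time_s: 19.1
tool_pos: [0.4048, 0.0792, 0.3042]
tcp_rot: [147.6, -13.7, 55.3]
ft_force: [2.7, -2.4, 6.3]
width: 0.041
```

```bash
python3 - <<'E'
from h import *
print(r.observe()["effort"][6].round(4));meas(5); print(r.observe()["effort"][6].round(4))
E
cp pics/last.png pics/w6.png
```

```text
-0.7268
t 19.30 turn -117.74 tz [-0.76 -0.74 -0.72 -0.73 -0.74] mean -0.735 F [ 1.3  5.9 -3.7] w 0.0409 q [-59.1  -2.8  36.  131.   46.7  30.6 -98.2] off [ 0.9 -0.6 -2.6] tilt [ 0.1  -0.14  0.  ]
-0.7269
```

View pics/w6.png

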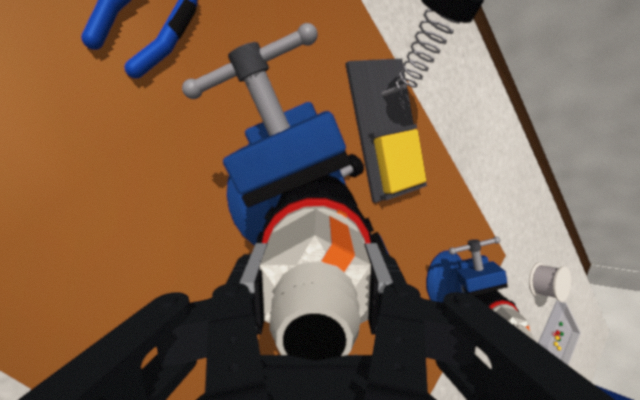

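Emit:
play_rows:
  deltas:
    - [0,0,0,0,0,0,-1]
    - [0,0,0,0,0,0,-1]
    - [0,0,0,0,0,0,-1]
    - [0,0,0,0,0,0,-1]
    - [0,0,0,0,0,0,-1]

```text
time_s: 19.92
tool_pos: [0.4046, 0.0796, 0.3038]
tcp_rot: [147.8, -13.9, 55.2]
ft_force: [0.3, -0.9, 0.1]
width: 0.0856
```

```bash
python3 - <<'E'
from h import *
meas(5); print(r.observe()["effort"][6].round(4))
E
cp pics/last.png pics/w7.png
```

```text
t 20.12 turn -117.52 tz [-0.04 -0.02 -0.01  0.04 -0.04] mean -0.014 F [0.2 0.  0.4] w 0.0856 q [-59.1  -2.8  35.9 131.   46.7  30.5 -98.4] off [ 0.7 -0.2 -2.7] tilt [ 0.16 -0.08  0.  ]
0.0001
```

View pics/w7.png

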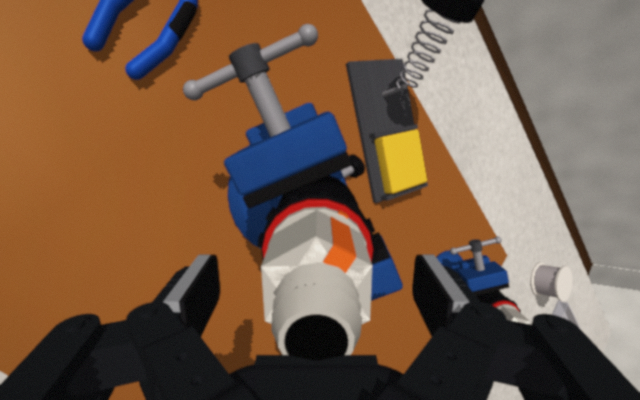

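Emit:
play_rows:
  deltas:
    - [0,0,-10,0,0,0,-1]
    - [0,0,-15,0,0,0,-1]
    - [0,0,-20,0,0,0,-1]
    - [0,0,-15,0,0,0,-1]
    - [0,0,0,0,0,0,-1]

```text
time_s: 20.75
tool_pos: [0.3715, 0.0883, 0.354]
tcp_rot: [147.7, -14.0, 55.2]
ft_force: [-0.2, -0.5, 0.4]
width: 0.0852
```

Run:
```python
from h import *
meas(2); st=r.observe(); im,_=vision.capture("wrist"); np.save("pics/w8s.npy",np.r_[st["tool_pos"],st["tcp_rot"]]); cv2.imwrite("pics/w8.png",im)
cv2.imwrite("pics/w8z.png",cv2.resize(im[150:290,250:390],None,fx=4.2,fy=4.2,interpolation=cv2.INTER_CUBIC))
t,_=vision.capture("scene"); cv2.imwrite("pics/scene8.png",t); print(st["joint_pos"].round(1))
```

```text
t 20.80 turn -117.52 tz [-0. -0.] mean -0.002 F [-0.1  0.5  0.1] w 0.0852 q [-61.7 -12.3  30.4 129.7  45.8  43.7 -98.7] off [ 0.5 -0.2 57.4] tilt [ 0.17 -0.01  0.  ]
[-61.7 -12.3  30.4 129.7  45.8  43.7 -98.7]
```

View pics/w8z.png

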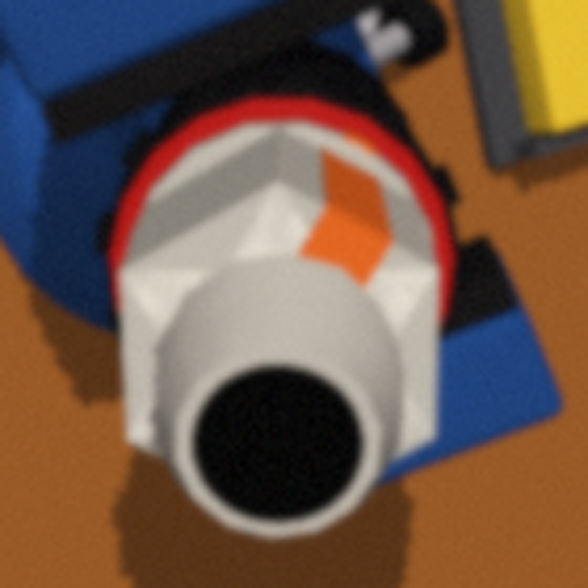

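View pics/scene8.png

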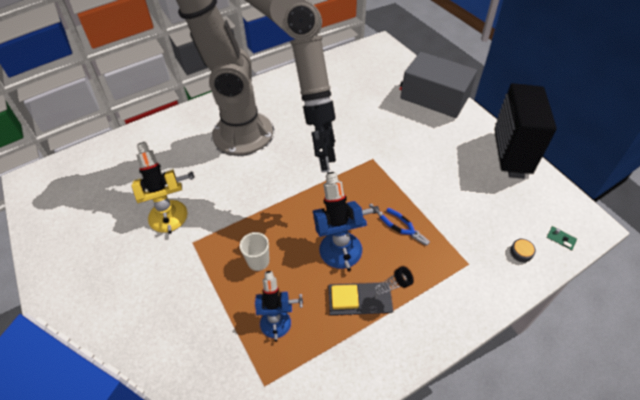

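Run:
```python
from rig import r
print(r.finish_job())
```

```text
the job is handed in; nothing more can be done
None
```

I screwed the connector in the larger blue vise clockwise by about 242° in one grip. That puts it about 90° past its first touch on the washer. I then opened the gripper, backed off about 60 mm and handed the job in at about 21 s.

- **First touch:** between 146° and 158° the torque on a still hand rose from 0.286 to 0.471 N m. Three readings put the touch at 151.5°, 151.9° and 153.6°, so I used 152.3° and stopped at 242.3°. I expect that to be right to within a few degrees.
- **Final checks:**
  - In the wrist picture the hexagon and orange stripe sat in the same place relative to the gripper before and after release, so it neither slipped nor sprang back.
  - Force and torque on the tool were about zero after backing off.
  - In the last scene picture the cup, pliers and stand looked where they were at the start.
- **What disagreed:**
  - The drag never fully died away on a still hand. About 0.29 N m remained before the touch, so I judged the touch by the change in torque.
  - One reading after a different kind of stop, at 188°, came out about 0.1 N m lower than expected, so I left it out.
  - The fitting's position differed by 1–2 mm between views.

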